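Load the vial reader and hold its spring shutter at the mark

ROBOT

A 6-joint arm with a two-finger parallel gripper is mounted at the origin on the work surface; the furniture and walls round the work are solid. World frame = base frame: x ahead of the robot, y to its left, z up, the work surface at z = 0. Lengths are in m, angles in rad, forces in N, time in s.
With the tool pointing down it reaches from about 0.275 to 0.825 m from the base axis. Payload 4.9 kg.
Tool frame: the origin (TCP) lies between the finger pads; the fingertips stand 14 mm ahead of it and the grasp point (between the pads) lies 5 mm behind it; z points along the fingers, y is the line along which they close (so a half turn about z gives the same grasp; the last joint's range is limited). The gripper opens to 85 mm and grips with 20 to 120 N. Pads are 22 mm wide; open, the fingers measure 114 mm over their backs; the gripper's body (76 mm by 85 mm) begins 54 mm behind the grasp point. The pads swing forward as they close: fully open they stand 13 mm farther back than shut.
Start: joints at [-1.325, 0.326, -0.193, 1.052, 0, 1.437], TCP at [0.204, -0.511, 0.245] pointing down, gripper open.
Joint ranges: [-2.65, 2.65], [-0.97, 1.79], [-1.3, 1.35], [-1.93, 2.1], [-1.47, 1.37], [-3.14, 3.14]. Speed limits (rad/s): [2.57, 2.57, 3.14, 3.14, 3.14, 3.14].

INTERFACE

Orientations are given as [roll, pitch, yaw] about the fixed x, y, z axes, in that order (R = Rz(yaw) Ry(pitch) Rx(roll)).
In Python, from rig import manip gives the robot as it stands. The module is installed in compiled form; this text tells all that it offers.
- The arm moves only by the tool play_rows, never from a script. Its argument "targets" is one flat list of numbers, 7 for each row, row after row: the shift along the tool's x, y, z in m, then the turn, a rotation vector about the tool's x, y, z in rad, then the finger opening in m, from 0 to 0.0854. A call has 1 to 20 rows; each row shifts and turns the commanded pose from where the row before left it, along the tool's axes as they then stand; what a row does not reach is not made up. A row lasts 1/10 s, in which the tool goes at most 50 mm and 8.59 degrees, less where a joint would pass 70% of its speed; a pose out of reach is approached as far as the arm can. A call is refused whole if a number of a shift passes 0.05 or a number of a turn 0.15, either way. A call with a gripper value outside its range is refused whole. The fingers move at their own pace and stop on an object; "grip_force" is the grip in N (left out, the last holds). Time passes only in rows, so rows that do not move let the fingers close. It gives the time, the measured TCP pose, the force, the opening and the grip force at its end, in the units of the state.
- manip.state(): the state, without advancing time (a new reading comes with each control period).
- manip.grab_frame(name): name is "scene" or "top" or "wrist"; returns a dict with "pixels" (400x640x3 uint8, blue, green, red), "K" (3x3 intrinsics, pixels), "world_from_camera" (4x4, takes a point from camera to world coordinates). Camera axes: x right, y down, z forward; pixel columns grow to the right and rows downward; lengths in m; the calibration is good to about 2 mm. A picture is of the moment at which its call begins. There is no depth.
- manip.close_job(): hands the job in; it is judged then, once.
The state is a dict: "time_s": time; "qpos": joint angles; "dq": joint speeds; "tau": joint torques, N m; "tcp_pos": TCP position; "tcp_rot": TCP orientation; "wrist_force": force on the tool from outside, world axes, zero at the start; "moment": the same for the moment, N m; "gripper_width": opening from 0.0 (shut) to 1.0 (fully open); "grasp_force": force on a finger pad.
Only numpy, scipy, OpenCV 4.12 (cv2) and the standard library are available. Lean on these libraries where they do the work, as an engineer would, in place of code of your own. Each camera call takes 0.05 s, during which the arm holds its last target. There are 200 camera calls.

TASK

Take the sample vial out of the rack, stand it upright in the well of the vial reader, lowering it to the bottom (not dropping it), and let go of it while the shutter is still shut. Then pull the reader's spring-return shutter out by its upright handle until its pointer is level with the index mark beside the track, and keep it there: the program finishes while the gripper still holds the shutter at the mark. Leave the two blanking plugs, the jar and the tape roll where they are.

Things in the scene. Friction and masses are not known exactly. Their poses are not given: they have to be found in the camera images.
- vial: small sample vial with a white screw cap, 46 mm tall, standing upright in one of the three wells of the rack (any of them). Glass 12.4 mm across, cap 14 mm across and the topmost 12 mm; 20 g. Origin: centre of its foot; z up along the vial. It starts with its lower 16 mm inside the rack, 30 mm above it; the cap is nearly square to the rack, so pinch it across the rack's short side
- rack: fixed grey block 52 x 130 x 22 mm (its x, y, z) with a row of three wells along its y axis, at y = -42, 0 and +42 mm; wells 15 mm across and 16 mm deep. Origin: centre of its underside
- blank_a: dark steel blanking plug, 12.4 mm across, 28 mm tall, in another well of the rack (12 mm stand out); stays there. Origin: centre of its foot
- blank_b: a second such blanking plug, in the remaining well; stays there. Origin: centre of its foot
- reader: fixed vial reader: grey housing 90 x 84 mm with its flat top 44 mm above the table, on an aluminium base plate that runs 131 mm out from the housing's front, in its -x direction, under the shutter's track. Origin: on the table right below the well (centre of the housing); the shutter is pulled in the reader's -x direction
- well (a point): centre of the mouth of the reader's well, flush with the housing's top, 44 mm above the table. The well is round, 15 mm across, 20 mm deep, with a flat floor; a seated vial stands out 26 mm
- shutter (a joint): travel of the spring-return shutter in m: 0 shut, grows as it is pulled out along the reader's -x, end stop at 0.075. The spring pulls it back with about 5 N when shut and 1 N more for each 10 mm; it flies shut when let go
- shutter_handle (a point): grip point of the shutter's black upright handle: a plate 10 mm thick along the pull direction (reader's x), 36 mm wide along y, top 62 mm above the table. The point is mid-plate, 50 mm above the table; when shut, 95 mm from the well's axis with 45 mm free to the housing's front. Pinch from above, one finger on the housing side. Beside it only rails (18 mm high) and the index (28 mm high)
- pointer (a point): tip of the thin black pointer on the shutter, moving with it, 33 mm to the side (reader's +y) of the handle's middle and at the same place along the pull direction, 22 mm above the table
- index: index mark: small dark steel clamp, 14 mm long, with a thin white upright blade, fixed on the base plate beside the track on the pointer's side, 20 to 50 mm further out (reader's -x) than the pointer of the shut shutter. Origin: in the blade's plane, 6 mm above the table; axes as the reader's. Pointer level with mark: same place along the reader's x, within 5 mm
- lime_jar: small white jar with a knurled ring lying between rack and reader, 49 x 58 x 58 mm; stays. Origin: centre of its underside
- tape_roll: roll of tape lying flat, 96 mm across, 25 mm high; stays. Origin: centre of its underside

How it is judged:
By the outcome, as a careful person would: the job done as asked, in the order asked, and still so for the second after the job is handed in, while the arm keeps its last pose, push and grip.
It also fails if it takes over 53 s, if anything falls off the work surface, if the arm or the gripper's body presses on something with over 40 N, if the wrist force passes 120 N, or if a joint passes its speed limit or range.

## Working session

There is one attempt and no reset: what is moved stays moved. The work goes in short steps, Python scripts to look and compute and a tool call to move; the robot and the scene stay as the last step left them, time stands still between calls to the robot, and variables do not carry over. Pictures are saved under pics/ and viewed, at most 10 in all, crops included, and the job is handed in when it is done.

Besides the shell and the picture viewer there is one more tool, called after ">>>" as name(argument=value, ...) on one line, values as JSON. play_rows: Moves the arm, as the interface text tells. Its arguments: {"type":"object","properties":{"targets":{"type":"array","items":{"type":"number"}},"grip_force":{"type":"number"}},"required":["targets"]}

```bash
mkdir -p pics; python3 - <<'E'
from rig import manip
import cv2,pickle
d={}
for n in("scene","top"):
    f=manip.grab_frame(n);d[n]=f;cv2.imwrite(f"pics/{n}1.png",f["pixels"])
    print(n,f["K"].round(1).tolist(),f["world_from_camera"].round(3).tolist())
pickle.dump(d,open("f1.pkl","wb"))
print(manip.state())
E
```

```text
scene [[436.8, 0.0, 321.4], [0.0, 436.8, 201.6], [0.0, 0.0, 1.0]] [[0.678, -0.42, 0.603, 0.023], [-0.735, -0.393, 0.553, -0.402], [0.004, -0.818, -0.575, 0.537], [0.0, 0.0, 0.0, 1.0]]
top [[513.7, 0.0, 318.0], [0.0, 513.7, 199.6], [0.0, 0.0, 1.0]] [[-0.022, -0.993, 0.112, 0.431], [-1.0, 0.02, -0.023, 0.098], [0.021, -0.112, -0.993, 1.14], [0.0, 0.0, 0.0, 1.0]]
{'time_s': 0.1, 'qpos': array([-1.32518892e+00,  3.26903861e-01, -1.93487979e-01,  1.05199932e+00,
       -3.57158855e-05,  1.43658716e+00]), 'dq': array([-0.00301966, -0.00105685,  0.00239948, -0.00083071, -0.00024241,
        0.00029073]), 'tau': array([ 7.87369136e-04, -4.44239295e+01,  2.63038605e+01,  7.86954188e-03,
       -1.33700646e-04, -1.46234760e-05]), 'tcp_pos': array([ 0.20378504, -0.51031062,  0.24456   ]), 'tcp_rot': array([-3.14000738e+00, -1.78005223e-04,  3.79816461e-01]), 'wrist_force': array([ 0.64684866, -0.81398776,  0.126995  ]), 'moment': array([ 0.01508649, -0.03555043, -0.02845757]), 'grasp_force': 0.0, 'gripper_width': 0.9945297595334828}
```

View pics/top1.png

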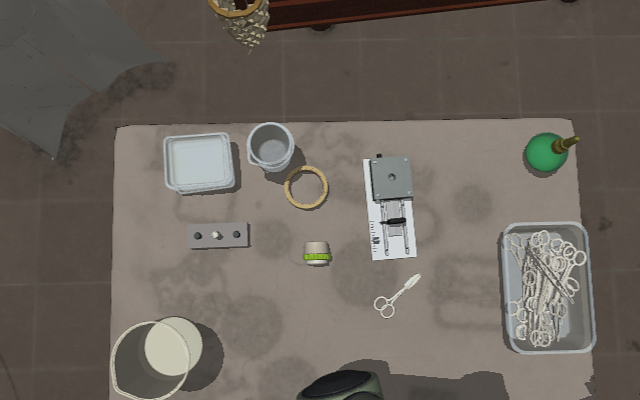

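View pics/scene1.png

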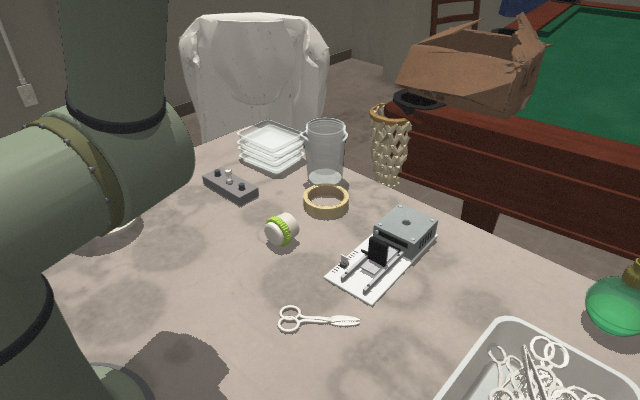

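The top view shows the rack at (218,235) with the vial's white cap in the middle well (217,235). The jar is at (317,253) and the tape roll at (306,187). The reader's well is at (392,177), the black handle at (394,221) and the index at about (375,240). In the scene view the vial is at (229,176), the handle at (378,248) and the index at (345,260). I'll enlarge the reader and rack.

```bash
cat > h.py <<'E'
import numpy as np,cv2,pickle
def ray(f,uv):
    K=f["K"];T=f["world_from_camera"];d=T[:3,:3]@np.linalg.solve(K,[uv[0],uv[1],1.]);return T[:3,3],d
def onz(f,uv,z):
    o,d=ray(f,uv);return o+d*(z-o[2])/d[2]
def proj(f,p):
    T=np.linalg.inv(f["world_from_camera"]);c=T[:3,:3]@np.array(p)+T[:3,3];q=f["K"]@c;return q[:2]/q[2]
E
python3 - <<'E'
from h import *
d=pickle.load(open("f1.pkl","rb"))
t=d["top"]["pixels"];s=d["scene"]["pixels"]
# 5x crops of top
a=cv2.resize(t[148:268,355:425],None,fx=5,fy=5,interpolation=cv2.INTER_CUBIC) #350x600
b=cv2.resize(t[215:255,180:255],None,fx=5,fy=5,interpolation=cv2.INTER_CUBIC) #375x200
c=cv2.resize(s[200:305,320:442],None,fx=3.5,fy=3.5,interpolation=cv2.INTER_CUBIC)[:390,:430]
im=np.zeros((600,800,3),np.uint8);im[:600,:350]=a;im[:200,360:735]=b;im[205:205+c.shape[0],360:360+c.shape[1]]=c
cv2.imwrite("pics/crop1.png",im)
E
```

```text
(no output)
```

View pics/crop1.png

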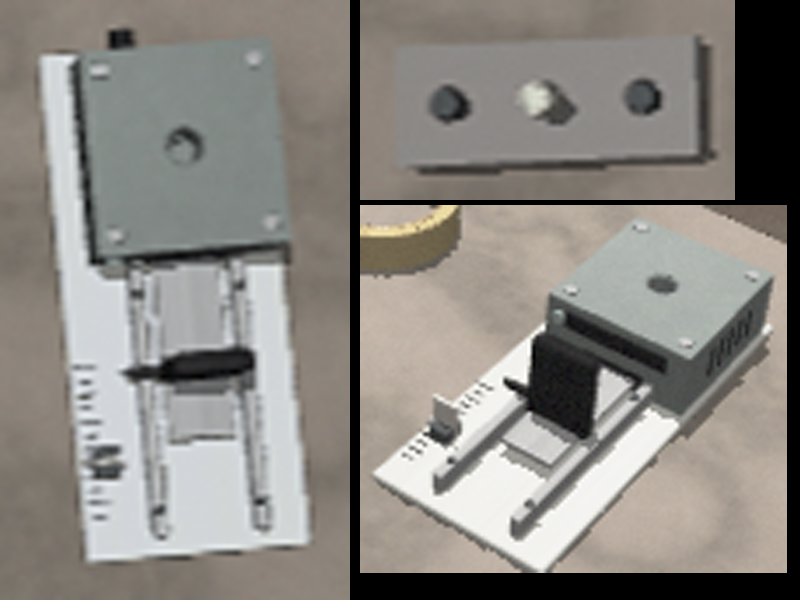

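Crop 1 shows the well at crop (183,146), the housing-top corners at (78,55), (270,38), (290,245) and (92,262), and the pointer tip at (122,373). The index clamp is at (105,463), the cap at (535,98) and the plugs at (448,103) and (643,97). The vial is in the middle well.

```bash
python3 - <<'E'
from h import *
d=pickle.load(open("f1.pkl","rb"));t=d["top"];s=d["scene"]
A=lambda x,y:(x/5+355-.4,y/5+148-.4)
B=lambda x,y:((x-360)/5+180-.4,y/5+215-.4)
C=lambda x,y:((x-360)/3.5+320-.4,(y-205)/3.5+200-.4)
def tri(a,b):
    o1,d1=ray(t,a);o2,d2=ray(s,b)
    k=np.linalg.lstsq(np.c_[d1,-d2],o2-o1,rcond=None)[0];p,q=o1+k[0]*d1,o2+k[1]*d2
    return (p+q)/2,np.linalg.norm(p-q)
cs=[onz(t,A(*c),.044) for c in((78,55),(270,38),(290,245),(92,262))]
for i in range(4):print("corner",cs[i].round(4),np.linalg.norm(cs[i]-cs[(i+1)%4]).round(4))
print("ctr",np.mean(cs,0).round(4),"well",onz(t,A(183,146),.044).round(4),"scene well",onz(s,C(663,285),.044).round(4))
print("yaw",[np.degrees(np.arctan2(*(v[1],v[0]))).round(2) for v in(cs[0]-cs[3],cs[1]-cs[2])],
 [np.degrees(np.arctan2(-v[0],v[1])).round(2) for v in(cs[0]-cs[1],cs[3]-cs[2])])
e=[onz(t,A(*c),.008) for c in((41,56),(87,560))];v=e[0]-e[1];print("plate edge yaw",np.degrees(np.arctan2(v[1],v[0])))
print("pointer top",onz(t,A(122,373),.022).round(4),"scene",onz(s,C(506,382),.022).round(4))
print("index top",onz(t,A(105,463),.02).round(4),"blade scene top edge .028",onz(s,C(446,400),.028).round(4))
print("handle top",onz(t,A(215,360),.062).round(4))
# rack
rc=[onz(t,B(*c),.022) for c in((397,47),(696,37),(699,155),(399,165))];print("rack ctr",np.mean(rc,0).round(4),[np.linalg.norm(rc[i]-rc[(i+1)%4]).round(4) for i in range(4)])
v=rc[0]-rc[1];print("rack yaw",np.degrees(np.arctan2(-v[0],v[1])))
print("plugs",[onz(t,B(*c),.034).round(4) for c in((448,103),(643,97))],"cap",onz(t,B(535,98),.052).round(4))
g=s["pixels"][165:190,215:245];m=(g.min(2)>120);print(tri(B(535,98),(229,173)))
E
```

```text
corner [ 0.6414 -0.0431  0.044 ] 0.0842
corner [ 0.6474 -0.1271  0.044 ] 0.091
corner [ 0.5566 -0.1319  0.044 ] 0.0861
corner [ 0.5509 -0.0461  0.044 ] 0.0906
ctr [ 0.5991 -0.087   0.044 ] well [ 0.6006 -0.0873  0.044 ] scene well [ 0.5976 -0.0871  0.044 ]
yaw [np.float64(1.9), np.float64(3.05)] [np.float64(4.08), np.float64(3.78)]
plate edge yaw 3.3200490243486587
pointer top [ 0.5043 -0.0604  0.022 ] scene [ 0.5014 -0.0598  0.022 ]
index top [ 0.4653 -0.0519  0.02  ] blade scene top edge .028 [ 0.4652 -0.0504  0.028 ]
handle top [ 0.5063 -0.0943  0.062 ]
rack ctr [0.4843 0.2917 0.022 ] [np.float64(0.1293), np.float64(0.0511), np.float64(0.129), np.float64(0.051)]
rack yaw 0.7375832081632614
plugs [array([0.4837, 0.3322, 0.034 ]), array([0.4845, 0.249 , 0.034 ])] cap [0.4842 0.2919 0.052 ]
(array([0.4845098 , 0.29380374, 0.0421468 ]), np.float64(0.00036720806403860124))
```

>>> play_rows(targets=[0,0,0,0,0,-0.15,0.05,0,0,0,0,0,-0.15,0.05,0,0,0,0,0,-0.15,0.05,0,0,0,0,0,-0.15,0.05,0,0,0,0,0,-0.15,0.05,0,0,0,0,0,-0.15,0.05,0,0,0,0,0,-0.15,0.05,0,0,0,0,0,-0.15,0.05,0,0,0,0,0,0,0.05])

```text
time_s: 1.0
tcp_pos: [0.2038, -0.5105, 0.2449]
tcp_rot: [-3.141, -0.001, 1.579]
wrist_force: [-0.0, -0.1, -0.9]
gripper_width: 0.583
grasp_force: 0.0
```

>>> play_rows(targets=[0.02,0.007,0,0,0,0,0.05,0.04,0.014,0,0,0,0,0.05,0.04,0.014,0,0,0,0,0.05,0.04,0.014,0,0,0,0,0.05,0.04,0.014,0,0,0,0,0.05,0.04,0.014,0,0,0,0,0.05,0.04,0.014,0,0,0,0,0.05,0.04,0.014,0,0,0,0,0.05,0.04,0.014,0,0,0,0,0.05,0.04,0.014,0,0,0,0,0.05,0.04,0.014,0,0,0,0,0.05,0.04,0.014,0,0,0,0,0.05,0.04,0.014,0,0,0,0,0.05,0.04,0.014,0,0,0,0,0.05,0.04,0.014,0,0,0,0,0.05,0.04,0.014,0,0,0,0,0.05,0.04,0.014,0,0,0,0,0.05,0.04,0.014,0,0,0,0,0.05,0.04,0.014,0.02,0,0,0,0.05,0.04,0.014,0.02,0,0,0,0.05])

```text
time_s: 3.0
tcp_pos: [0.4706, 0.2737, 0.2051]
tcp_rot: [3.14, -0.0, 1.576]
wrist_force: [0.7, -1.7, 0.2]
gripper_width: 0.585
grasp_force: 0.0
```

```bash
python3 - <<'E'
from rig import manip
import cv2,pickle
f=manip.grab_frame("wrist");cv2.imwrite("pics/w1.png",f["pixels"])
s=manip.state();pickle.dump((f,s),open("w1.pkl","wb"))
print({k:s[k] for k in("time_s","tcp_pos","tcp_rot","qpos","gripper_width","wrist_force")})
from h import *
print(proj(f,[.484,.2915,.052]))
E
```

```text
{'time_s': 3.05, 'tcp_pos': array([0.47086402, 0.27821299, 0.20094141]), 'tcp_rot': array([-3.13968222, -0.00338603,  1.58024809]), 'qpos': array([ 0.39662517,  0.35420066, -0.27077773,  0.9463085 ,  0.00385672,
        1.95796555]), 'gripper_width': 0.5881435017948996, 'wrist_force': array([ 3.21386834,  4.99657259, -1.55594633])}
[336.03858352 166.61998066]
```

View pics/w1.png

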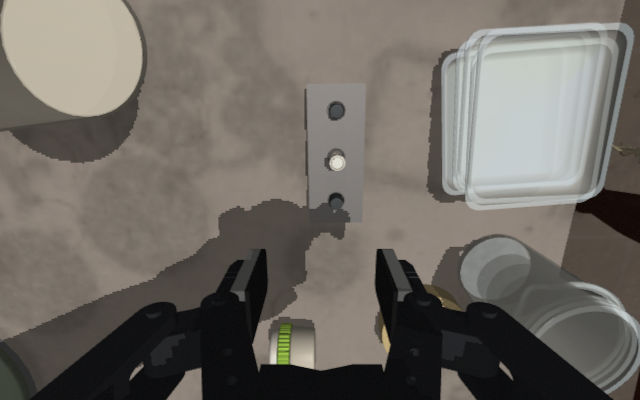

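The wrist view shows the cap at about (336,161), 5 px off the predicted spot, but the arm was still settling. I'll measure again at rest.

>>> play_rows(targets=[0,0,0,0,0,0,0.05,0,0,0,0,0,0,0.05])

```text
time_s: 3.25
tcp_pos: [0.4693, 0.2712, 0.2049]
tcp_rot: [-3.14, 0.001, 1.578]
wrist_force: [-0.1, -0.1, 0.7]
gripper_width: 0.584
grasp_force: 0.0
```

```bash
cat > wcap.py <<'E'
from rig import manip
from h import *
f=manip.grab_frame("wrist");s=manip.state()
print({k:np.round(s[k],4).tolist() for k in("time_s","tcp_pos","tcp_rot","wrist_force","gripper_width")})
u,v=proj(f,[.484,.2915,.052]).astype(int);x0,y0=u-30,v-35
g=f["pixels"][y0:v+35,x0:u+30].min(2)
m=(g>175).astype(np.uint8);n,l,st,ce=cv2.connectedComponentsWithStats(m)
for i in range(1,n):
    if st[i,4]>60:
        p=ce[i]+[x0,y0];print(st[i].tolist(),p.round(1),onz(f,p,.052).round(4),onz(f,p,.044).round(4))
g=f["pixels"][:,:,:].max(2)
m=((g<75)).astype(np.uint8)
n,l,st,ce=cv2.connectedComponentsWithStats(m)
for i in range(1,n):
    if 60<st[i,4]<900 and abs(ce[i][0]-u)<30 and abs(ce[i][1]-v)<100: print("dark",st[i].tolist(),ce[i].round(1),onz(f,ce[i],.034).round(4))
print(f["world_from_camera"].round(3).tolist())
cv2.imwrite("w2.png",f["pixels"])
E
python3 wcap.py
```

```text
{'time_s': 3.3, 'tcp_pos': [0.4696, 0.2709, 0.2056], 'tcp_rot': [-3.1414, 0.0005, 1.5778], 'wrist_force': [-1.1256, -0.6609, 0.6862], 'gripper_width': 0.5851}
[25, 24, 14, 15, 131] [339.5 159. ] [0.4849 0.2955 0.052 ] [0.4854 0.294  0.044 ]
dark [331, 99, 16, 18, 119] [337.5 107.6] [0.4832 0.3366 0.034 ]
dark [330, 190, 16, 17, 176] [337.4 197.5] [0.485 0.256 0.034]
[[1.0, 0.008, 0.001, 0.469], [0.008, -0.954, -0.298, 0.348], [-0.001, 0.298, -0.955, 0.334], [0.0, 0.0, 0.0, 1.0]]
```

>>> play_rows(targets=[0.0115,0.0075,0,0,0,0,0.05,0.0115,0.0075,0,0,0,-0.005,0.05,0,0,0.02,0,0,0,0.05,0,0,0.025,0,0,0,0.05,0,0,0.025,0,0,0,0.05,0,0,0.025,0,0,0,0.05,0,0,0.02,0,0,0,0.05,0,0,0.015,0,0,0,0.05,0,0,0,0,0,0,0.05,0,0,0,0,0,0,0.05,0,0,0,0,0,0,0.05])

```text
time_s: 4.4
tcp_pos: [0.4858, 0.2946, 0.0769]
tcp_rot: [3.139, -0.001, 1.584]
wrist_force: [1.0, 0.8, 0.5]
gripper_width: 0.585
grasp_force: 0.0
```

```bash
python3 - <<'E'
from rig import manip
import cv2,pickle
from h import *
f=manip.grab_frame("wrist");s=manip.state()
f2=manip.grab_frame("scene")
print({k:np.round(s[k],4).tolist() for k in("time_s","tcp_pos","tcp_rot","wrist_force","gripper_width")})
im=np.vstack([cv2.resize(f["pixels"][150:400,200:480],(560,500))[100:400],cv2.resize(f2["pixels"][130:230,160:300],None,fx=3,fy=3)[:, :420].copy() if 0 else np.pad(cv2.resize(f2["pixels"][130:230,160:300],None,fx=3,fy=3),((0,0),(0,140),(0,0)))])
cv2.imwrite("pics/c2.png",im)
E
```

```text
{'time_s': 4.45, 'tcp_pos': [0.4857, 0.2948, 0.0768], 'tcp_rot': [3.1393, -0.001, 1.5839], 'wrist_force': [0.8921, -0.0946, -0.1245], 'gripper_width': 0.5905}
```

View pics/c2.png

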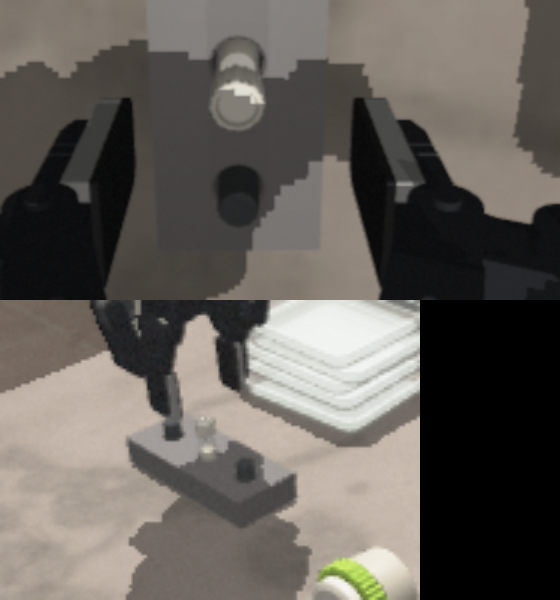

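The cap is at crop (238,105), midway between the pads at (132) and (352), so the fingers straddle it. Next I check y.

```bash
python3 - <<'E'
from rig import manip
from h import *
f=manip.grab_frame("wrist")
for r in(103,105,107):print(onz(f,(319,150+(100+r)/2),.052).round(4))
print("plug",onz(f,(319.3,150+(100+208)/2),.034).round(4))
print("proj grasp pt", proj(f,[.4857,.2948,.0818]),proj(f,[.4857,.2948,.052]))
E
```

```text
[0.485  0.2961 0.052 ]
[0.4851 0.2956 0.052 ]
[0.4851 0.295  0.052 ]
plug [0.4857 0.2533 0.034 ]
proj grasp pt [320.29506971 286.02267341] [320.26594581 253.8789304 ]
```

>>> play_rows(targets=[0,0,0.012,0,0,0,0.05,0,0,0.012,0,0,0,0.05,0,0,0.0085,0,0,0,0.05,0,0,0,0,0,0,0.05,0,0,0,0,0,0,0.03,0,0,0,0,0,0,0.02,0,0,0,0,0,0,0.01,0,0,0,0,0,0,0.005,0,0,0,0,0,0,0.005,0,0,0,0,0,0,0.005,0,0,0,0,0,0,0.005], grip_force=30)

```text
time_s: 5.65
tcp_pos: [0.485, 0.2949, 0.0431]
tcp_rot: [3.141, -0.0, 1.585]
wrist_force: [0.1, 0.1, 1.6]
gripper_width: 0.161
grasp_force: 31.6
```

>>> play_rows(targets=[0,0,-0.004,0,0,0,0.005,0,0,-0.01,0,0,0,0.005,0,0,-0.015,0,0,0,0.005,0,0,-0.025,0,0,0,0.005,0,0,-0.025,0,0,0,0.005,0,0,-0.025,0,0,0,0.005,0,0,-0.016,0,0,0,0.005,0,0,0,0,0,0,0.005,0,0,0,0,0,0,0.005])

```text
time_s: 6.55
tcp_pos: [0.4847, 0.2947, 0.163]
tcp_rot: [3.141, -0.0, 1.585]
wrist_force: [-0.1, -0.2, -1.1]
gripper_width: 0.159
grasp_force: 31.4
```

```bash
python3 - <<'E'
from rig import manip
import cv2,pickle
from h import *
f=manip.grab_frame("wrist");s=manip.state();f2=manip.grab_frame("scene")
print({k:np.round(s[k],4).tolist() for k in("time_s","tcp_pos","tcp_rot","wrist_force","gripper_width","grasp_force")})
pickle.dump((f,s,f2),open("w3.pkl","wb"))
p=s["tcp_pos"];z=p[2]-.0431
for h in(.052,.006):
    q=[p[0],p[1],h+z];print("expected",h,proj(f,q).round(1),proj(f2,q).round(1))
u,v=proj(f2,[p[0],p[1],.04+z]).astype(int)
a=cv2.resize(f["pixels"][160:400,220:420],None,fx=2.5,fy=2.5,interpolation=cv2.INTER_CUBIC)
b=cv2.resize(f2["pixels"][v-50:v+50,u-25:u+25],None,fx=6,fy=6,interpolation=cv2.INTER_CUBIC)
print(u,v);cv2.imwrite("pics/c3.png",np.hstack([a,b]))
E
```

```text
{'time_s': 6.6, 'tcp_pos': [0.4842, 0.2945, 0.1622], 'tcp_rot': [-3.1407, 0.0004, 1.5848], 'wrist_force': [-0.1964, 0.0235, -1.2451], 'gripper_width': 0.1573, 'grasp_force': 31.4334}
expected 0.052 [318.8 290.3] [221.2 117.8]
expected 0.006 [319.2 243. ] [224.  138.5]
221 123
```

View pics/c3.png

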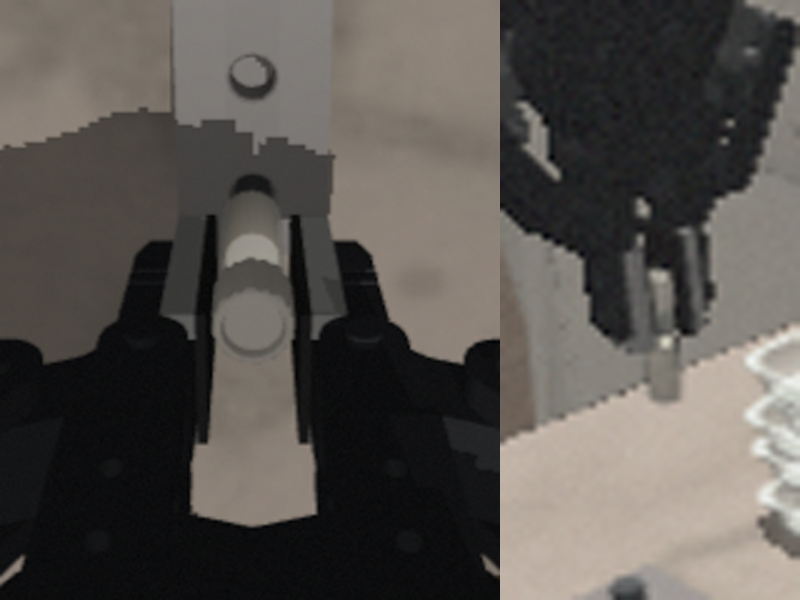

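The vial is held upright, with the cap centre at crop (254,323), within 1 mm of the tool axis. The empty rack well is at (252,76). Moving on to above the reader.

>>> play_rows(targets=[-0.02,0.006,-0.011,0,0,0,0.005,-0.035,0.01,-0.011,0,0,0,0.005,-0.035,0.01,0,0,0,0,0.005,-0.035,0.01,0,0,0,0,0.005,-0.035,0.01,0,0,0,0,0.005,-0.035,0.01,0,0,0,0,0.005,-0.035,0.01,0,0,0,0,0.005,-0.035,0.01,0,0,0,0,0.005,-0.035,0.01,0,0,0,0,0.005,-0.035,0.01,0,0,0,0,0.005,-0.03,0.008,0,0,0,0,0.005,-0.018,0.0056,0,0,0,0,0.005,0,0,0,0,0,-0.022,0.005,0,0,0,0,0,-0.022,0.005,0,0,0,0,0,0,0.005,0,0,0,0,0,0,0.005])

```text
time_s: 8.25
tcp_pos: [0.5993, -0.0853, 0.1847]
tcp_rot: [-3.141, -0.0, 1.631]
wrist_force: [0.5, 0.3, -1.6]
gripper_width: 0.159
grasp_force: 31.4
```

```bash
python3 - <<'E'
from rig import manip
import cv2,pickle
from h import *
f=manip.grab_frame("wrist");s=manip.state()
print({k:np.round(s[k],4).tolist() for k in("time_s","tcp_pos","tcp_rot","wrist_force","gripper_width","grasp_force")})
pickle.dump((f,s),open("w4.pkl","wb"))
f3,s3,_=pickle.load(open("w3.pkl","rb"))
print("rack well by wrist",onz(f3,(320.6,190.2),.022).round(4))
print("well expected px",proj(f,[.599,-.087,.044]))
a=cv2.resize(f["pixels"][120:360,190:450],None,fx=2.5,fy=2.5,interpolation=cv2.INTER_CUBIC)
cv2.imwrite("pics/c4.png",a)
E
```

```text
{'time_s': 8.3, 'tcp_pos': [0.5994, -0.0855, 0.1848], 'tcp_rot': [-3.1414, -0.0002, 1.6303], 'wrist_force': [0.4631, -0.8882, -1.3135], 'gripper_width': 0.1575, 'grasp_force': 31.4273}
rack well by wrist [0.4849 0.2951 0.022 ]
well expected px [320.02078612 192.59597948]
```

View pics/c4.png

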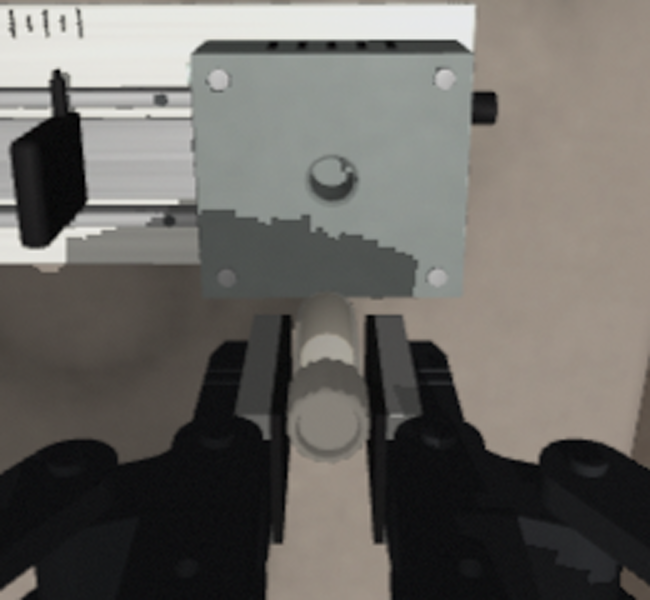

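The well is at crop (333,179), i.e. px (322.9,191.3), and the cap is at (328,423). Relative to the rack well this puts the TCP target at about (0.6002, -0.0868). I'll lower to just above the mouth and check.

>>> play_rows(targets=[-0.0013,0.0007,0.005,0,0,0,0.005,0,0,0.015,0,0,0,0.005,0,0,0.02,0,0,0,0.005,0,0,0.02,0,0,0,0.005,0,0,0.02,0,0,0,0.005,0,0,0.012,0,0,0,0.005,0,0,0.007,0,0,0,0.005,0,0,0,0,0,0,0.005,0,0,0,0,0,0,0.005])

```text
time_s: 9.2
tcp_pos: [0.6009, -0.088, 0.0864]
tcp_rot: [3.141, 0.0, 1.629]
wrist_force: [0.5, 0.2, -0.3]
gripper_width: 0.153
grasp_force: 31.4
```

```bash
python3 - <<'E'
from rig import manip
import cv2,pickle
from h import *
f=manip.grab_frame("wrist");s=manip.state();f2=manip.grab_frame("scene")
print({k:np.round(s[k],4).tolist() for k in("time_s","tcp_pos","tcp_rot","wrist_force","gripper_width","grasp_force")})
p=s["tcp_pos"]
for z in(p[2]-.0371,.044):print("proj",proj(f,[p[0],p[1],z]).round(1),proj(f2,[p[0],p[1],z]).round(1))
a=cv2.resize(f["pixels"][190:310,250:390],None,fx=3.5,fy=3.5,interpolation=cv2.INTER_CUBIC)
b=cv2.resize(f2["pixels"][185:255,380:430],None,fx=6,fy=6,interpolation=cv2.INTER_CUBIC)
cv2.imwrite("pics/c5.png",np.hstack([a,b]))
E
```

```text
{'time_s': 9.25, 'tcp_pos': [0.6011, -0.0881, 0.0867], 'tcp_rot': [3.1401, 0.0005, 1.6289], 'wrist_force': [0.0083, 0.7865, -0.1757], 'gripper_width': 0.1527, 'grasp_force': 31.4274}
proj [320.5 243.6] [408.1 219.4]
proj [320.5 239.3] [407.7 221.8]
```

View pics/c5.png

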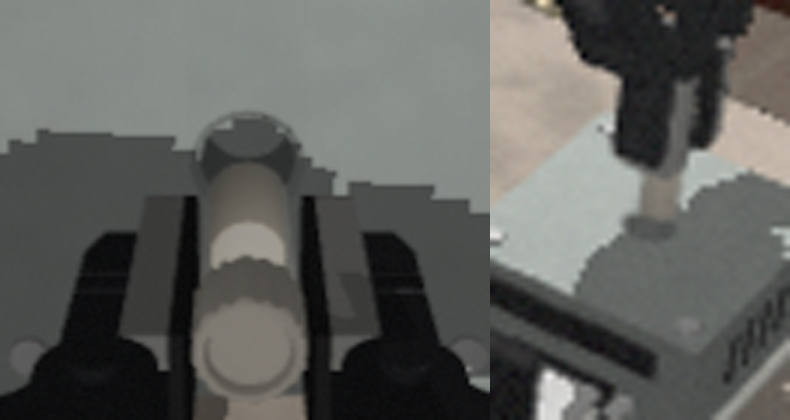

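The foot is just above the well, at crop (252,163) for its camera-side edge. The well rim runs from (197) to (300) with its top at y=112, so the vial sits too far towards -y. I'll quantify that.

```bash
python3 - <<'E'
from rig import manip
from h import *
f=manip.grab_frame("wrist");s=manip.state();f2=manip.grab_frame("scene")
p=s["tcp_pos"];print(p.round(4),s["tcp_rot"].round(4))
c=lambda x,y:(250+x/3.5-.35,190+y/3.5-.35)
z=p[2]-.0371
print("foot",onz(f,c(252,163),z).round(4)-[0,.0062,0],"cap",onz(f,c(250,350),z+.046).round(4))
print("cap edges",onz(f,c(250,303),z+.046).round(4),onz(f,c(250,397),z+.046).round(4))
print("well",onz(f,c(248.5,112),.044).round(4)-[0,.0075,0],onz(f,c(197,158),.044).round(4),onz(f,c(300,158),.044).round(4))
d=lambda x,y:(380+(x-490)/6-.4,185+y/6-.4)
print("scene well",onz(f2,d(651,228),.044).round(4),"foot bottom edge",onz(f2,d(658,221),z).round(4))
# side edges of vial in wrist
import cv2
cv2.imwrite("w6.png",f["pixels"])
col=f["pixels"][215:250,321].astype(int).tolist();print([ (215+i,v) for i,v in enumerate(col)])
E
```

```text
[ 0.6011 -0.0881  0.0868] [3.1399e+00 6.0000e-04 1.6288e+00]
foot [ 0.6018 -0.0902  0.0497] cap [ 0.6016 -0.0876  0.0957]
cap edges [ 0.6013 -0.0814  0.0957] [ 0.602  -0.0939  0.0957]
well [ 0.6009 -0.0855  0.044 ] [ 0.5933 -0.0862  0.044 ] [ 0.6095 -0.0852  0.044 ]
scene well [ 0.5976 -0.0877  0.044 ] foot bottom edge [ 0.5953 -0.0909  0.0497]
[(215, [137, 141, 135]), (216, [136, 140, 134]), (217, [137, 141, 135]), (218, [137, 141, 135]), (219, [136, 140, 135]), (220, [131, 135, 130]), (221, [110, 114, 109]), (222, [107, 110, 105]), (223, [117, 120, 116]), (224, [75, 77, 74]), (225, [76, 78, 75]), (226, [75, 77, 73]), (227, [76, 77, 75]), (228, [75, 77, 74]), (229, [76, 78, 74]), (230, [76, 78, 75]), (231, [75, 77, 74]), (232, [73, 76, 73]), (233, [71, 74, 71]), (234, [59, 61, 58]), (235, [50, 53, 51]), (236, [64, 68, 67]), (237, [74, 79, 82]), (238, [75, 81, 85]), (239, [77, 83, 86]), (240, [79, 85, 88]), (241, [80, 86, 91]), (242, [82, 89, 92]), (243, [84, 91, 96]), (244, [84, 93, 96]), (245, [86, 94, 97]), (246, [89, 97, 101]), (247, [91, 98, 102]), (248, [91, 100, 104]), (249, [94, 101, 106])]
```

>>> play_rows(targets=[0.0022,-0.0006,0,0,0,0,0.005,0,0,0.003,0,0,0,0.005,0,0,0,0,0,0,0.005,0,0,0,0,0,0,0.005])

```text
time_s: 9.8
tcp_pos: [0.5995, -0.0857, 0.0826]
tcp_rot: [-3.141, -0.0, 1.629]
wrist_force: [0.6, -0.6, -0.1]
gripper_width: 0.154
grasp_force: 31.4
```

```bash
cat > chk.py <<'E'
from rig import manip
from h import *
f=manip.grab_frame("wrist");s=manip.state();f2=manip.grab_frame("scene")
p=s["tcp_pos"];print(p.round(4),s["tcp_rot"].round(4),s["wrist_force"].round(2))
a=cv2.resize(f["pixels"][190:310,260:380],None,fx=4,fy=4,interpolation=cv2.INTER_CUBIC)
b=cv2.resize(f2["pixels"][195:245,385:430],None,fx=7,fy=7,interpolation=cv2.INTER_CUBIC)
im=np.zeros((480,800,3),np.uint8);im[:,:480]=a;im[:350,485:]=b
cv2.imwrite("pics/c6.png",im)
z=p[2]-.0371
for zz in(z,.044):print(proj(f,[p[0],p[1],zz]).round(1))
E
python3 chk.py
```

```text
[ 0.5996 -0.0858  0.0827] [-3.1414 -0.      1.6288] [ 0.47  0.47 -0.71]
[320.4 243.4]
[320.4 242.2]
```

View pics/c6.png

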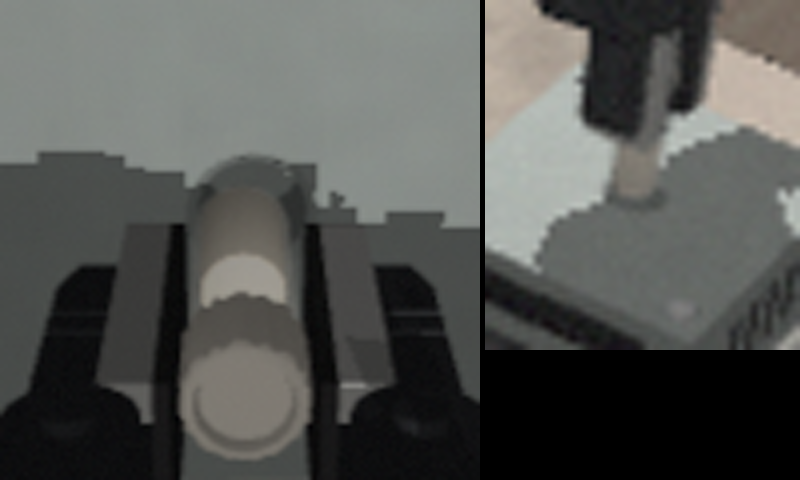

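Now the vial is centred in x (246 against 247.5), with the scene ellipse at 635 against the vial at 636. The front gap suggests nudging another ~0.8 mm towards +y. I'll lower gently and watch the force.

>>> play_rows(targets=[0.0008,0.0003,0,0,0,0,0.005,0,0,0.002,0,0,0,0.005,0,0,0.002,0,0,0,0.005,0,0,0,0,0,0,0.005])

```text
time_s: 10.3
tcp_pos: [0.5998, -0.085, 0.0784]
tcp_rot: [-3.141, -0.0, 1.629]
wrist_force: [0.4, -0.4, 0.2]
gripper_width: 0.154
grasp_force: 31.4
```

>>> play_rows(targets=[0,0,0.002,0,0,0,0.005,0,0,0.002,0,0,0,0.005,0,0,0,0,0,0,0.005])

```text
time_s: 10.6
tcp_pos: [0.5998, -0.085, 0.0744]
tcp_rot: [-3.141, -0.0, 1.629]
wrist_force: [1.1, -1.1, -0.6]
gripper_width: 0.156
grasp_force: 31.4
```

>>> play_rows(targets=[0,0,0.002,0,0,0,0.005,0,0,0.002,0,0,0,0.005,0,0,0.002,0,0,0,0.005,0,0,0.002,0,0,0,0.005,0,0,0.002,0,0,0,0.005,0,0,0,0,0,0,0.005])

```text
time_s: 11.2
tcp_pos: [0.5999, -0.085, 0.0645]
tcp_rot: [-3.141, -0.0, 1.629]
wrist_force: [0.4, -0.3, -0.8]
gripper_width: 0.156
grasp_force: 31.4
```

>>> play_rows(targets=[0,0,0.001,0,0,0,0.005,0,0,0.001,0,0,0,0.005,0,0,0.0005,0,0,0,0.005,0,0,0,0,0,0,0.005])

```text
time_s: 11.6
tcp_pos: [0.5999, -0.085, 0.0622]
tcp_rot: [-3.142, -0.0, 1.629]
wrist_force: [0.0, 0.8, -0.1]
gripper_width: 0.154
grasp_force: 31.4
```

>>> play_rows(targets=[0,0,0.0005,0,0,0,0.005,0,0,0.0005,0,0,0,0.005,0,0,0,0,0,0,0.005])

```text
time_s: 11.9
tcp_pos: [0.5999, -0.085, 0.0612]
tcp_rot: [-3.142, -0.0, 1.629]
wrist_force: [-0.0, 0.4, -0.1]
gripper_width: 0.157
grasp_force: 31.4
```

>>> play_rows(targets=[0,0,0.0005,0,0,0,0.005,0,0,0,0,0,0,0.005])

```text
time_s: 12.1
tcp_pos: [0.6, -0.085, 0.0611]
tcp_rot: [3.141, 0.0, 1.629]
wrist_force: [-0.1, 0.3, 2.2]
gripper_width: 0.162
grasp_force: 31.7
```

>>> play_rows(targets=[0,0,0.0005,0,0,0,0.005,0,0,0,0,0,0,0.005])

```text
time_s: 12.3
tcp_pos: [0.6001, -0.0851, 0.0611]
tcp_rot: [3.141, 0.0, 1.629]
wrist_force: [-1.7, 0.3, 6.1]
gripper_width: 0.159
grasp_force: 32.1
```

The force rise at TCP z = 0.0611 is the well floor. Letting go and rising.

>>> play_rows(targets=[0,0,-0.0005,0,0,0,0.01,0,0,0,0,0,0,0.016,0,0,0,0,0,0,0.022,0,0,0,0,0,0,0.035,0,0,0,0,0,0,0.04,0,0,-0.004,0,0,0,0.04,0,0,-0.01,0,0,0,0.04,0,0,-0.02,0,0,0,0.04,0,0,-0.03,0,0,0,0.04,0,0,-0.03,0,0,0,0.04,0,0,-0.02,0,0,0,0.04,0,0,-0.01,0,0,0,0.04,0,0,0,0,0,0,0.04,0,0,0,0,0,0,0.04])

```text
time_s: 13.7
tcp_pos: [0.5995, -0.0849, 0.1842]
tcp_rot: [-3.141, -0.0, 1.629]
wrist_force: [-0.3, 0.5, 0.1]
gripper_width: 0.47
grasp_force: 0.0
```

```bash
python3 - <<'E'
from rig import manip
from h import *
f=manip.grab_frame("wrist");s=manip.state()
p=s["tcp_pos"];print(s["time_s"],p.round(4),s["tcp_rot"].round(4),s["wrist_force"].round(2),s["gripper_width"])
pickle.dump((f,s),open("w7.pkl","wb"))
cv2.imwrite("pics/w7.png",f["pixels"])
for q in([.6,-.085,.07],[.6,-.085,.044],[.504,-.0925,.062],[.5022,-.0595,.022],[.4652,-.051,.028]):print(proj(f,q).round(1))
E
```

```text
13.75 [ 0.5991 -0.0848  0.1836] [-3.1397e+00 -6.0000e-04  1.6288e+00] [ 0.47  0.19 -0.82] 0.46734036732043316
[321.1 200.4]
[321.1 191. ]
[197.6 199.7]
[209.8 149.3]
[162.8 137.7]
```

View pics/w7.png

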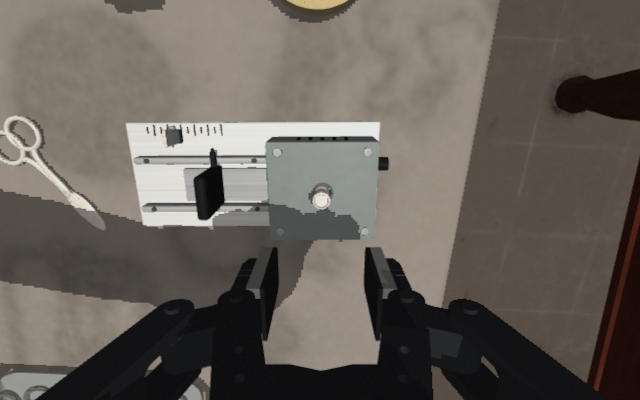

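The vial stands seated in the reader well at (321,197). The shutter is still shut, with the handle at (208,192), the pointer at (213,150) and the index clamp at (174,136). Moving above the handle next.

>>> play_rows(targets=[0,-0.01,0,0,0,0,0.04,0,-0.02,0,0,0,0,0.04,0,-0.025,0,0,0,0,0.04,0,-0.02,0,0,0,0,0.04,0,-0.0135,0,0,0,0,0.04,0,-0.006,0,0,0,0,0.04,0,0,0,0,0,0,0.04,0,0,0,0,0,0,0.04])

```text
time_s: 14.55
tcp_pos: [0.5059, -0.0905, 0.1847]
tcp_rot: [3.141, 0.0, 1.629]
wrist_force: [0.9, -0.2, -0.7]
gripper_width: 0.47
grasp_force: 0.0
```

```bash
cat > m.py <<'E'
from rig import manip
from h import *
f=manip.grab_frame("wrist");s=manip.state()
p=s["tcp_pos"];print(round(s["time_s"],2),p.round(4),s["tcp_rot"].round(4),s["wrist_force"].round(2),round(s["gripper_width"],3))
pickle.dump((f,s),open("w8.pkl","wb"))
g=f["pixels"].max(2)
for nm,q in(("handle",[.505,-.0905,.062]),("pointer",[.5032,-.0575,.022]),("index",[.466,-.05,.02])):print(nm,proj(f,q).round(1))
for th in(60,90):
    n,l,st,ce=cv2.connectedComponentsWithStats((g<th).astype(np.uint8))
    for i in range(1,n):
        if 12<st[i,4]<6000 and 80<ce[i][1]<260 and 180<ce[i][0]<450:print(th,st[i].tolist(),ce[i].round(1))
E
python3 m.py
```

```text
14.6 [ 0.5062 -0.0905  0.1847] [3.1411e+00 1.0000e-04 1.6288e+00] [-0.04 -0.11 -0.02] 0.467
handle [319.2 196.8]
pointer [319.5 146.7]
index [276.8 135.2]
60 [369, 136, 118, 98, 925] [398.5 166.5]
60 [309, 149, 19, 70, 721] [320.2 188.5]
60 [256, 203, 35, 2, 70] [273.  203.5]
60 [254, 207, 4, 4, 13] [255.4 208.6]
90 [271, 128, 4, 15, 43] [272.9 134.8]
90 [278, 129, 9, 15, 113] [282.2 135.5]
90 [243, 136, 250, 102, 2537] [355.2 178.2]
90 [251, 159, 4, 4, 14] [252.5 160.3]
90 [358, 158, 4, 4, 16] [359.5 159.5]
90 [437, 183, 7, 6, 17] [440.3 185.5]
90 [421, 188, 20, 16, 159] [429.1 196.1]
```

```bash
python3 - <<'E'
from h import *
f,s=pickle.load(open("w8.pkl","rb"));g=f["pixels"].min(2)
print(f["K"].round(1).tolist(),f["world_from_camera"].round(3).tolist())
print("cols 264..293")
for r in range(120,150,2):print(r,g[r,264:294].tolist())
print("pointer cols 308..332")
for r in range(138,166,2):print(r,g[r,308:333].tolist())
E
```

```text
[[337.9, 0.0, 320.9], [0.0, 337.9, 199.2], [0.0, 0.0, 1.0]] [[0.998, 0.055, 0.018, 0.502], [0.058, -0.953, -0.297, -0.014], [0.0, 0.297, -0.955, 0.314], [0.0, 0.0, 0.0, 1.0]]
cols 264..293
120 [100, 100, 100, 100, 100, 100, 100, 100, 101, 101, 102, 102, 103, 103, 103, 104, 101, 104, 107, 108, 109, 110, 110, 111, 112, 112, 112, 113, 112, 112]
122 [154, 142, 149, 142, 149, 142, 149, 157, 159, 159, 159, 159, 160, 161, 161, 161, 160, 161, 161, 162, 161, 162, 162, 162, 163, 163, 163, 164, 163, 164]
124 [215, 215, 214, 214, 214, 214, 215, 183, 156, 195, 215, 215, 215, 209, 199, 194, 209, 215, 216, 215, 215, 160, 177, 211, 216, 216, 216, 216, 216, 215]
126 [201, 167, 194, 213, 215, 215, 214, 153, 87, 180, 214, 158, 114, 126, 133, 130, 118, 132, 191, 214, 163, 82, 136, 198, 215, 216, 215, 202, 167, 194]
128 [178, 101, 166, 210, 214, 213, 213, 148, 74, 158, 188, 148, 125, 128, 127, 135, 124, 108, 165, 189, 188, 122, 132, 197, 215, 214, 214, 181, 103, 175]
130 [174, 98, 132, 193, 209, 208, 176, 109, 68, 71, 70, 140, 167, 120, 76, 74, 72, 70, 71, 70, 70, 63, 94, 181, 210, 209, 209, 192, 117, 17
[... 2401 characters left out ...]
0, 191, 190, 191, 146, 110, 82, 43, 34, 36, 36, 33, 84, 165, 191, 191, 191, 190, 191, 191, 190, 191]
156 [85, 84, 85, 85, 86, 86, 86, 86, 81, 55, 31, 33, 35, 36, 32, 41, 75, 83, 85, 87, 88, 87, 89, 88, 89]
158 [170, 169, 170, 170, 170, 170, 171, 171, 172, 117, 42, 34, 36, 33, 34, 68, 145, 173, 172, 173, 173, 174, 174, 174, 174]
160 [176, 176, 175, 176, 176, 175, 175, 176, 175, 124, 49, 31, 36, 35, 33, 54, 146, 175, 176, 174, 175, 174, 174, 174, 173]
162 [147, 148, 151, 152, 152, 151, 152, 148, 146, 105, 47, 30, 34, 34, 32, 64, 127, 148, 147, 146, 147, 146, 146, 141, 141]
164 [213, 213, 213, 213, 212, 213, 213, 162, 116, 97, 58, 32, 31, 34, 32, 83, 173, 209, 213, 213, 213, 213, 213, 213, 214]
```

```bash
python3 - <<'E'
from h import *
f,s=pickle.load(open("w8.pkl","rb"));ex=np.array([np.cos(.059),np.sin(.059),0])
P=onz(f,(320.4,148.5),.022);H=onz(f,(319,215),.062)
for n,uv,z in(("bladetop",(276,136),.028),("bladetop_far",(275.8,142),.028),("clampL",(270.8,136),.012),("clampR",(286.8,136),.012)):
    q=onz(f,uv,z);print(n,q.round(4),"travel",((P-q)@ex*1000).round(1))
print("P",P.round(4),P@ex,s["tcp_pos"]@ex,"tcp-pointer",((s["tcp_pos"]-P)@ex*1000).round(2))
E
```

```text
bladetop [ 0.4663 -0.0498  0.028 ] travel 37.2
bladetop_far [ 0.4663 -0.0548  0.028 ] travel 37.5
clampL [ 0.4598 -0.052   0.012 ] travel 43.8
clampR [ 0.4739 -0.0512  0.012 ] travel 29.7
P [ 0.5041 -0.059   0.022 ] 0.4997450088138204 0.4999727585710771 tcp-pointer 0.23
```

Travel is about 37 mm: the blade top gives 37.2, and the clamp centre gives 36.8 with the clamp's length coming out at 14.1 mm as it should. The TCP is level with the pointer. Descending and gripping the handle.

>>> play_rows(targets=[0,0,0.01,0,0,0,0.04,0,0,0.025,0,0,0,0.04,0,0,0.025,0,0,0,0.04,0,0,0.025,0,0,0,0.04,0,0,0.02,0,0,0,0.04,0,0,0.015,0,0,0,0.04,0,0,0.012,0,0,0,0.04,0,0,0.008,0,0,0,0.04,0,0,0,0,0,0,0.04,0,0,0,0,0,0,0.04])

```text
time_s: 15.6
tcp_pos: [0.5059, -0.0905, 0.045]
tcp_rot: [3.141, 0.0, 1.629]
wrist_force: [-0.0, -0.0, 0.2]
gripper_width: 0.47
grasp_force: 0.0
```

>>> play_rows(targets=[0,0,0,0,0,0,0.03,0,0,0,0,0,0,0.02,0,0,0,0,0,0,0.012,0,0,0,0,0,0,0.005,0,0,0,0,0,0,0.002,0,0,0,0,0,0,0.002,0,0,0,0,0,0,0.002], grip_force=60)

```text
time_s: 16.3
tcp_pos: [0.5057, -0.0906, 0.0454]
tcp_rot: [3.141, 0.001, 1.629]
wrist_force: [-1.7, 0.1, 5.5]
gripper_width: 0.102
grasp_force: 58.7
```

>>> play_rows(targets=[0,-0.002,0,0,0,0,0.002,0,-0.004,0,0,0,0,0.002,0,-0.005,0,0,0,0,0.002,0,-0.005,0,0,0,0,0.002,0,-0.005,0,0,0,0,0.002,0,-0.005,0,0,0,0,0.002,0,-0.005,0,0,0,0,0.002,0,-0.004,0,0,0,0,0.002,0,-0.002,0,0,0,0,0.002,0,0,0,0,0,0,0.002,0,0,0,0,0,0,0.002])

```text
time_s: 17.4
tcp_pos: [0.4719, -0.0927, 0.0455]
tcp_rot: [3.135, -0.0, 1.629]
wrist_force: [9.0, 0.9, -2.0]
gripper_width: 0.107
grasp_force: 58.6
```

```bash
python3 - <<'E'
from rig import manip
from h import *
f=manip.grab_frame("wrist");s=manip.state();t=manip.grab_frame("top")
print(round(s["time_s"],2),s["tcp_pos"].round(4),s["tcp_rot"].round(4),s["wrist_force"].round(2),s["gripper_width"],s["grasp_force"])
pickle.dump((f,s,t),open("w9.pkl","wb"));g=f["pixels"].min(2)
ex=np.array([np.cos(.059),np.sin(.059),0]);H=s["tcp_pos"]@ex
# pointer/index expected
c=s["tcp_pos"];ey=np.array([-ex[1],ex[0],0])
for n,q in(("pointer",np.r_[(c+.0315*ey)[:2],.022]),("blade",[.4663,-.0498,.028]),("bladefar",[.4665,-.0548,.028])):print(n,proj(f,q).round(1))
u,v=proj(f,[.4663,-.0515,.028]).astype(int)
print("cols from",u-22)
for r in range(v-26,v+44,3):print(r,g[r,u-22:u+23].tolist())
E
```

```text
17.45 [ 0.472  -0.0927  0.0455] [ 3.1350e+00 -2.0000e-04  1.6295e+00] [ 7.84  2.66 -2.76] 0.10497066610138919 58.575183749198914
pointer [319.8 194.2]
blade [312.7 172.8]
bladefar [312.6 183.7]
cols from 290
150 [204, 215, 218, 219, 218, 218, 218, 218, 218, 218, 152, 58, 99, 189, 218, 218, 218, 212, 180, 142, 130, 110, 87, 78, 80, 79, 91, 120, 155, 190, 213, 218, 218, 218, 184, 105, 70, 183, 218, 219, 219, 218, 219, 219, 219]
153 [107, 191, 218, 218, 218, 218, 219, 218, 218, 218, 165, 80, 98, 190, 218, 218, 218, 169, 116, 117, 134, 150, 163, 177, 176, 167, 157, 145, 130, 121, 189, 218, 218, 219, 192, 114, 70, 184, 219, 219, 219, 219, 219, 219, 219]
156 [64, 180, 216, 216, 216, 216, 216, 216, 216, 165, 92, 48, 29, 30, 29, 32, 31, 37, 85, 114, 133, 120, 94, 96, 92, 96, 132, 134, 115, 81, 44, 31, 31, 31, 32, 31, 31, 162, 209, 217, 216, 216, 217, 217, 216]
159 [70, 180, 214, 214, 214, 214, 214, 214, 214, 151, 74, 65, 69, 70, 70, 70, 71, 71, 71, 67, 65, 79, 82, 81, 83, 85, 79, 72, 72, 73, 73, 73, 72, 73, 73, 72, 68, 54, 176, 214, 214, 215, 214, 214, 215]
162 [90, 187, 219, 219, 219, 219, 
[... 3546 characters left out ...]
42, 174, 175, 174, 175, 174, 174, 174, 174]
213 [168, 167, 167, 168, 167, 167, 167, 168, 168, 167, 167, 167, 167, 166, 167, 167, 166, 166, 167, 166, 167, 166, 167, 166, 126, 63, 25, 30, 30, 30, 30, 29, 30, 30, 28, 23, 134, 165, 164, 165, 166, 165, 165, 166, 166]
216 [153, 153, 153, 154, 153, 153, 153, 153, 152, 152, 152, 151, 152, 151, 152, 152, 152, 151, 151, 151, 151, 152, 151, 151, 116, 60, 26, 27, 31, 30, 30, 28, 28, 30, 27, 21, 121, 150, 149, 148, 148, 148, 148, 147, 147]
219 [212, 211, 211, 212, 211, 211, 211, 211, 212, 212, 213, 212, 213, 212, 212, 212, 211, 212, 212, 212, 162, 120, 120, 120, 114, 81, 39, 26, 30, 30, 29, 30, 28, 27, 27, 20, 153, 196, 209, 213, 213, 214, 213, 214, 213]
```

The pointer is at column 320.5 and the blade at 312.7–313.7, about 2 px/mm, so 3.4 mm remain. The arm gave a little under the spring load.

>>> play_rows(targets=[0,-0.002,0,0,0,0,0.002,0,-0.0015,0,0,0,0,0.002,0,0,0,0,0,0,0.002,0,0,0,0,0,0,0.002])

```text
time_s: 17.9
tcp_pos: [0.4687, -0.0929, 0.0455]
tcp_rot: [3.135, -0.0, 1.63]
wrist_force: [8.2, 1.7, -2.2]
gripper_width: 0.108
grasp_force: 58.8
```

```bash
python3 - <<'E'
from rig import manip
from h import *
f=manip.grab_frame("wrist");s=manip.state();t=manip.grab_frame("top")
print(round(s["time_s"],2),s["tcp_pos"].round(4),s["tcp_rot"].round(4),s["wrist_force"].round(2),s["gripper_width"],s["grasp_force"])
g=f["pixels"].min(2);print("cols 300")
for r in(165,171,177,183,186,189,191,193,195,198,207):print(r,g[r,300:345].tolist())
u=proj(f,[.6,-.085,.07]);print("vial cap px",u.round(1))
h=f["pixels"];x,y=u.astype(int)
m=(h[y-40:y+40,x-40:x+40].min(2)>190).astype(np.uint8);n,l,st,ce=cv2.connectedComponentsWithStats(m)
print([(st[i].tolist(),(ce[i]+[x-40,y-40]).round(1).tolist()) for i in range(1,n) if st[i,4]>20])
E
```

```text
bash:  1174 Segmentation fault         python3 - <<'E'
from rig import manip
from h import *
f=manip.grab_frame("wrist");s=manip.state();t=manip.grab_frame("top")
print(round(s["time_s"],2),s["tcp_pos"].round(4),s["tcp_rot"].round(4),s["wrist_force"].round(2),s["gripper_width"],s["grasp_force"])
g=f["pixels"].min(2);print("cols 300")
for r in(165,171,177,183,186,189,191,193,195,198,207):print(r,g[r,300:345].tolist())
u=proj(f,[.6,-.085,.07]);print("vial cap px",u.round(1))
h=f["pixels"];x,y=u.astype(int)
m=(h[y-40:y+40,x-40:x+40].min(2)>190).astype(np.uint8);n,l,st,ce=cv2.connectedComponentsWithStats(m)
print([(st[i].tolist(),(ce[i]+[x-40,y-40]).round(1).tolist()) for i in range(1,n) if st[i,4]>20])
E
```

A segfault with no output. I'll retry with a smaller script.

```bash
python3 - <<'E'
from rig import manip
import numpy as np
f=manip.grab_frame("wrist");s=manip.state()
print(round(s["time_s"],2),s["tcp_pos"].round(4),s["wrist_force"].round(2),s["gripper_width"],s["grasp_force"],flush=True)
g=f["pixels"].min(2);print("cols 300")
for r in(165,171,177,186,189,191,193,195,198,207):print(r,g[r,300:338].tolist())
T=np.linalg.inv(f["world_from_camera"]);c=f["K"]@(T[:3,:3]@[.6,-.085,.07]+T[:3,3]);print("vial expected",c[:2]/c[2])
E
```

```text
18.05 [ 0.4687 -0.0929  0.0455] [ 8.67  1.8  -4.43] 0.11080925625950212 58.83778989315033
cols 300
165 [218, 217, 217, 217, 217, 166, 86, 56, 68, 76, 79, 78, 79, 79, 78, 59, 43, 44, 163, 206, 209, 210, 209, 150, 85, 79, 79, 80, 81, 80, 80, 81, 77, 69, 57, 178, 216, 216]
171 [217, 218, 216, 217, 217, 167, 91, 60, 66, 75, 78, 76, 77, 77, 77, 58, 42, 43, 161, 203, 208, 208, 208, 147, 82, 78, 79, 79, 79, 78, 79, 79, 76, 68, 83, 184, 218, 218]
177 [219, 219, 219, 219, 169, 126, 91, 60, 66, 72, 75, 75, 75, 75, 57, 43, 43, 43, 148, 198, 207, 207, 206, 145, 81, 76, 76, 76, 76, 77, 76, 77, 73, 68, 81, 187, 220, 220]
186 [219, 219, 219, 219, 219, 219, 219, 219, 219, 219, 219, 183, 157, 157, 157, 200, 218, 219, 191, 194, 206, 205, 205, 177, 200, 220, 220, 220, 219, 220, 220, 220, 220, 219, 220, 220, 220, 219]
189 [218, 219, 219, 219, 219, 219, 219, 219, 219, 219, 219, 219, 219, 220, 220, 219, 220, 220, 191, 193, 204, 203, 204, 176, 201, 220, 220, 220, 220, 219, 219, 219, 219, 219, 219, 219, 219, 219]
191 [221, 221, 221, 221, 220, 221, 221, 221, 221, 221, 221, 221, 221, 221, 221, 170, 126, 127, 
[... 192 characters left out ...]
5, 101, 53, 12, 15, 86, 188, 218, 218, 218, 218, 218, 218, 218, 218, 218, 218, 218, 218, 218, 218]
195 [217, 218, 218, 218, 218, 218, 218, 218, 218, 218, 218, 167, 124, 124, 124, 124, 125, 124, 95, 52, 34, 36, 61, 182, 218, 218, 218, 219, 218, 218, 218, 218, 218, 218, 218, 219, 219, 218]
198 [215, 215, 215, 215, 215, 215, 215, 215, 215, 215, 203, 155, 123, 123, 123, 119, 110, 80, 45, 35, 32, 32, 24, 80, 129, 179, 209, 216, 217, 217, 217, 218, 217, 218, 217, 217, 218, 218]
207 [114, 108, 113, 121, 121, 123, 123, 122, 123, 122, 122, 124, 123, 96, 74, 51, 24, 28, 32, 31, 32, 32, 32, 32, 27, 20, 101, 125, 126, 127, 127, 127, 128, 127, 127, 128, 128, 128]
vial expected [680.30883687 312.89459889]
```

The pointer is at column 320.5, the blade at 320.3 and the clamp centre at 320.0, so it is level and held at 58.8 N. Handing in.

```bash
python3 -c "
from rig import manip
print(manip.close_job())"
```

```text
the job is handed in; nothing more can be done
None
```

The vial is seated upright in the reader well and was released with the shutter shut; the gripper now holds the shutter with its pointer level with the index mark (within about 0.5 mm in the wrist image), and the job was handed in at about 18 s.

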